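# Put the kitchen's odds and ends away in the household box

### The job

Tidy away the odds and ends that lie around the wooden household box (not those at the far left end of the table): the screwdriver is too long for the tray, so lift the tray out of the box, lay the screwdriver flat on its floor, and set the tray back in, level on its corner posts. The loose battery and the loose tea light go flat in the tray, each in the bay that already holds its own kind, the tea light the right way up, and the loose cork goes into the wicker basket with the other cork. Leave the basket, the mug, the jam jar and the pasta jar standing where they are.

Things in the scene. Friction and masses are not known exactly. Their poses are not given: they have to be found in the camera images.
- house_box: open pale wooden box, fixed; outside 154 (x) x 254 (y) x 66 mm high, inside 138 x 238, floor 6 thick. Origin: centre of underside, z up. Four dark corner posts inside, 20 x 20, end 42 mm above the origin and carry the tray; 36 mm of height is free below it. Screwdriver goes on its floor, along y.
- tray: loose lift-out tray, 126 (x) x 224 (y) mm, 0.3 to 0.55 kg, in the box (6 mm play each side, either way round). Origin: centre of underside. Floor 5 thick, walls 28 high. Handle: bar along x over the divider at y=0, 14 thick, 108 long, z 42 to 56. Bays: x +-57, |y| 6 to 106. +y: two batteries fixed along y at x 21 to 56; -y: two tea lights fixed at x 17 to 56; rest free.
- basket: small round brown wicker basket, loose, 0.2 kg, 119 x 128 mm outside, rim 40 high, inner floor at 12, inner radius about 42. Origin: centre of underside, z up. One cork is fixed in it along y, at x 12 to 36 and y -22 to 22, its top at 35; the free room is on the -x side.
- screwdriver: screwdriver with chunky orange handle and thin steel blade, 188 mm long, 0.07 to 0.12 kg, lying. Origin: middle of its length, on its underside; y runs lengthwise to the handle end. Handle 26 thick, y -8 to +94 (heaviest about y +40); blade 6 thick, y -94 to -8, its axis 13 above the underside.
- battery: loose round battery with green and silver wrap, 16 mm across, 50 mm long, lying on the table; it can roll. Origin at its middle on its underside; y is its long axis.
- tea_light: loose tea light candle in a silvery cup, 38 mm across, 15 mm high, 18 g, standing on the table. Origin at the centre of its underside, z up.
- cork: loose brown wine cork, 23 mm across, 44 mm long, 12 g, lying on the table; it can roll. Origin at its middle on its underside; x is its long axis.
- mug: bystander: white mug with a leaf pattern, about 92 mm across without its handle, 95 mm high, at the back of the table. Origin at the centre of its underside (handle included).
- jam: bystander: jam jar with a red label and green lid, 62 mm across, 86 mm high. Origin at the centre of its underside.
- pasta: bystander: clear jar of pasta with a red lid, 81 mm across, 163 mm high, at the left of the work. Origin at the centre of its underside.
Mind the look-alikes: they are no part of the job. There is more than one size of the cork; the one meant has the size given above.

How it is judged (in metres and radians):
At the end, for the whole second after the job is handed in: Tray seated on the posts in the box (origin 42 +-4 mm above the box's, tilt under 0.05 rad), screwdriver flat on the box floor under it; battery down in the battery bay, tea light upright in the tea light bay; cork within 45 mm of the upright basket's axis, below its rim; all at rest (x of tray in the frame of house_box between -0.01 and 0.01 m and y of tray in the frame of house_box between -0.01 and 0.01 m and z of tray in the frame of house_box between 0.038 and 0.046 m and angle between tray's own z axis and vertical below 0.05 rad and x of screwdriver in the frame of house_box between -0.062 and 0.062 m and y of screwdriver in the frame of house_box between -0.06 and 0.06 m and z of screwdriver in the frame of house_box below 0.036 m and angle between screwdriver's own y axis and vertical between 1.42 and 1.72 rad and x of battery in the frame of tray between -0.056 and 0.056 m and y of battery in the frame of tray between 0.008 and 0.104 m and z of battery in the frame of tray between 0 and 0.024 m and x of tea_light in the frame of tray between -0.056 and 0.056 m and y of tea_light in the frame of tray between -0.104 and -0.008 m and z of tea_light in the frame of tray between 0 and 0.012 m and angle between tea_light's own z axis and vertical below 0.15 rad and horizontal distance between cork and basket below 0.045 m and z of cork in the frame of basket between 0.005 and 0.04 m and angle between basket's own z axis and vertical below 0.1 rad and linear speed of each of tray, screwdriver, battery, tea_light, cork, basket below 0.02 m/s); the robot touches nothing.
It fails at once if the mug is shifted more than 25 mm or tipped (distance of mug from where it was at the start of the episode above 0.025 m or angle between mug's own z axis and vertical above 0.25 rad).
It fails at once if the jam jar is shifted more than 25 mm or tipped (distance of jam from where it was at the start of the episode above 0.025 m or angle between jam's own z axis and vertical above 0.25 rad).
It fails at once if the pasta jar is shifted more than 25 mm or tipped (distance of pasta from where it was at the start of the episode above 0.025 m or angle between pasta's own z axis and vertical above 0.25 rad).
It fails at once if the basket is pushed more than 40 mm or tipped (distance of basket from where it was at the start of the episode above 0.04 m or angle between basket's own z axis and vertical above 0.35 rad).
It also fails if it takes over 138 s, if anything falls off the work surface, if the arm or the gripper's body presses on something with over 40 N, if the wrist force passes 120 N, or if a joint passes its speed limit or range.

### The arm

A 6-joint arm with a two-finger parallel gripper is mounted at the origin on a cart in front of the work surface, level with it; the furniture and walls round the work are solid. World frame = base frame: x ahead of the robot, y to its left, z up, the work surface at z = 0. Lengths are in mm, angles in degrees, forces in N, time in s.
With the tool pointing down it reaches from about 300 to 850 mm from the base axis. Payload 4.2 kg.
Tool frame: the origin (TCP) lies at the very end of the fingers, on their centre line; the grasp point (between the pads) lies 19 mm behind it (env.tcp_to_grasp is the distance from the TCP to the grasp point, in mm); z points along the fingers, y is the line along which they close (so a half turn about z gives the same grasp; the last joint's range is limited). The gripper opens to 91 mm and grips with 3 to 60 N. Pads are 32 mm wide; open, the fingers measure 118 mm over their backs; the gripper's body (76 mm by 178 mm) begins 60 mm behind the grasp point.
Start: joints at [76.031, 18.312, 89.639, -0, 72.044, -1.146], TCP at [127.614, 560.676, 213.976] pointing down, gripper open.
Joint ranges: [-177.97, 177.97], [-48.28, 115.42], [12.27, 149.76], [-77.06, 257.06], [2.81, 150.46], [-146.56, 146.56]. Speed limits (degrees/s): [147.25, 147.25, 180, 180, 180, 180].

### API

Orientations are given as [roll, pitch, yaw] about the fixed x, y, z axes, in that order (R = Rz(yaw) Ry(pitch) Rx(roll)).
In Python, from workcell import env gives the robot as it stands.
- The arm moves only by the tool move_arm, never from a script. Its argument "plan" is a list of rows, each a list of 3 entries, a list of its own where there are three numbers: the shift along the world's x, y, z in cm, then the turn about the world's z in degrees, then the closure, from 0 (fully open) to 1 (shut). In form: [[[x, y, z], turn, claw], ...]. A call has 1 to 5 rows; each row shifts and turns the commanded pose from where the row before left it; what a row does not reach is not made up. A row lasts 1/10 s, in which the tool goes at most 50 mm and 8.59 degrees, less where a joint would pass 70% of its speed; a pose out of reach is approached as far as the arm can. A call is refused whole if a number of a shift passes 5 or a number of a turn 8.59, either way. A call with a gripper value outside its range is refused whole. The fingers move at their own pace and stop on an object; "squeeze" is the grip in N (left out, the last holds). Time passes only in rows, so rows that do not move let the fingers close. It gives the time, the measured TCP pose, the force, the opening and the grip force at its end, in the units of the state.
- env.state(): the state, without advancing time (a new reading comes with each control period).
- env.grab_frame(name): name is "scene" or "top"; returns a dict with "frame" (400x640x3 uint8, red, green, blue), "z_map" (400x640 float32, mm along the optical axis (not along the pixel's ray), 0 where there is no reading), "fovy" (degrees; the focal length in pixels is half the picture's height over the tangent of half this angle, whatever the lens; pixels are square), "cx", "cy" (the principal point, pixels), "position" and "orientation" of the camera in the world. Camera axes: x right, y down, z forward; pixel columns grow to the right and rows downward; lengths in mm; the calibration is good to about 2 mm. A picture is of the moment at which its call begins.
- env.job_done(): hands the job in; it is judged then, once.
Trained networks look in a picture, given as the dict that the camera call returned (one of the last four; its "shot" number tells which), for a name from the list of things; names that differ only in an ending like _2 or _b are one class to them, and where a whole thing is asked for, a point or a joint stands for the part that bears it (a point fixed in the world has none). Each returns a list of dicts, best first, with "score" (0 to 1); they miss things now and then, are a little off and sometimes report something else, mostly with a low value. They report only what shows in the picture. A call takes as long as a camera call. They do not tell look-alikes from the thing itself.
- env.search_frame(picture, label): "point" ([column, row] in pixels, amid what is visible of it).
- env.landmark_of(picture, label): "point" ([column, row] in pixels: a listed point, or the origin of a listed thing).
The state is a dict: "time_s": time; "qpos": joint angles; "qvel": joint speeds; "effort": joint torques, N m; "ee_pos": TCP position; "ee_rot": TCP orientation; "force": force on the tool from outside, world axes, zero at the start; "torque": the same for the moment, N m; "gripper_width": finger opening in mm; "gripper_force": force on a finger pad.
Only numpy, scipy, OpenCV 4.12 (cv2) and the standard library are available. Lean on these libraries where they do the work, as an engineer would, in place of code of your own. Each camera call takes 0.05 s, during which the arm holds its last target. There are 200 camera calls.

## Working session

There is one attempt and no reset: what is moved stays moved. The work goes in short steps, Python scripts to look and compute and a tool call to move; the robot and the scene stay as the last step left them, time stands still between calls to the robot, and variables do not carry over. Pictures are saved under pics/ and viewed, at most 14 in all, crops included, and the job is handed in when it is done.

Besides the shell and the picture viewer there is one more tool, called after "Call:" by a JSON object that holds its "method" and its "body". move_arm: Moves the arm, as the interface text tells. Its arguments: {"type":"object","properties":{"plan":{"type":"array","items":{"type":"array"}},"squeeze":{"type":"number"}},"required":["plan"]}

```bash
ls; mkdir -p pics
cat > h.py <<'E'
import numpy as np, cv2
from workcell import env
from scipy.spatial.transform import Rotation as R
def cam(name):
    p=env.grab_frame(name); p['f']=200/np.tan(np.radians(p['fovy']/2))
    o=np.array(p['orientation'],float)
    p['Rm']=o if o.shape==(3,3) else R.from_euler('xyz',o,degrees=True).as_matrix()
    v,u=np.mgrid[0:400,0:640]; z=p['z_map']
    c=np.stack([(u-p['cx'])/p['f']*z,(v-p['cy'])/p['f']*z,z],-1)
    p['xyz']=c@p['Rm'].T+np.array(p['position']); p['xyz'][z==0]=np.nan
    return p
def at(p,pt,z):
    d=p['Rm']@np.array([(pt[0]-p['cx'])/p['f'],(pt[1]-p['cy'])/p['f'],1]); o=np.array(p['position']); return o+d*(z-o[2])/d[2]
def save(p,n): cv2.imwrite(f'pics/{n}.png',p['frame'][:,:,::-1])
E
python3 - <<'E'
from h import *
np.set_printoptions(precision=1,suppress=True)
print(env.state())
for n in('top','scene'):
    p=cam(n);save(p,n+'0');print(n,p['fovy'],p['position'],p['orientation'])
    for l in['house_box','tray','basket','screwdriver','battery','tea_light','cork','mug','jam','pasta']:
        for r in env.landmark_of(p,l)[:4]:
            u,v=[int(round(x)) for x in r['point']]
            print(l,round(r['score'],2),u,v,p['xyz'][min(max(v,0),399),min(max(u,0),639)])
E
```

```text
pics
{'time_s': 0.0, 'qpos': array([76. , 18.4, 89.7, -0. , 72. , -1.1]), 'qvel': array([ 0.1,  0.1,  0.1,  0.1,  0. , -0. ]), 'effort': array([  0. , -41.2, -23.2,   0.1,   0. ,  -0. ]), 'ee_pos': array([127.5, 560.2, 213.1]), 'ee_rot': array([-179.9,    0. ,  167.2]), 'force': array([ 0.3, -0.5, -1. ]), 'torque': array([-0., -0., -0.]), 'gripper_force': 0.0, 'gripper_width': 91.06720849999597}
top 48.68529982332283 [ 210.6  291.8 1292.8] [-161.1    0.6 -116. ]
house_box 0.57 404 173 [ 593.7 -151.4   46.2]
tray 0.64 412 172 [ 572.9 -159.    89. ]
basket 0.73 288 225 [615.  233.7  -3.5]
screwdriver 0.66 301 288 [419.9 279.4  18.5]
battery 0.66 249 289 [484.2 415.2  13.2]
tea_light 0.44 355 255 [439.2  94.5   8.6]
tea_light 0.19 275 182 [734.5 215.8  62.3]
cork 0.68 424 227 [ 420.8 -125.5   27.8]
cork 0.6 394 233 [444.3 -37.2  25.9]
cork 0.46 456 213 [ 415.5 -231.4   33.2]
mug 0.8 344 150 [759.8 -31.2  10.4]
jam 0.77 278 179 [729.8 205.3  84.7]
pasta 0.74 221 248 [602.9 432.2 104.3]
scene 54.68125770508429 [ 162.  -663.3  521.4] [-117.5   -0.8  -29.7]
house_box 0.9 382 274 [ 564.9 -206.9   47.8]
house_box 0.66 282 171 [631.4 404.6  16.1]
tray 0.77 382 260 [ 588.6 -175.5   52.2]
tray 0.17 239 182 [484.8 403.6   9.2]
basket 0.64 304 196 [593.2 175.2  37.5]
basket 0.62 347 190 [741.  185.   17.3]
screwdriver 0.69 233 210 [416.7 257.8  -0.3]
battery 0.4 238 183 [480.4 400.3   8.1]
tea_light 0.45 266 238 [438.4  74.6   7.5]
tea_light 0.2 283 172 [634.9 405.   11.7]
cork 0.9 327 328 [ 414.  -254.7   24.1]
cork 0.72 297 296 [ 413.8 -140.8    5.7]
cork 0.61 287 263 [435.1 -50.9  17.7]
mug 0.78 404 228 [744.5 -65.3  21.6]
jam 0.93 345 189 [735.4 187.5  20.8]
jam 0.63 266 239 [437.3  72.    6.5]
pasta 0.63 280 174 [625.3 407.9   5.4]
```

Run:
```python
import cv2
a=cv2.imread('pics/top0.png');cv2.imwrite('pics/top0c.png',cv2.resize(a[110:350,190:510],None,fx=2.5,fy=2.5,interpolation=cv2.INTER_CUBIC))
```

```text
(no output)
```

View pics/top0c.png

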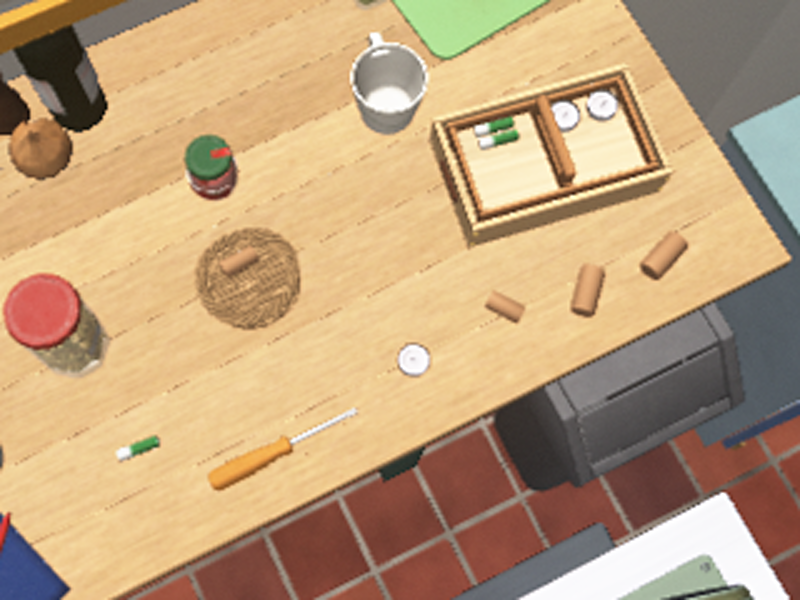

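View pics/scene0.png

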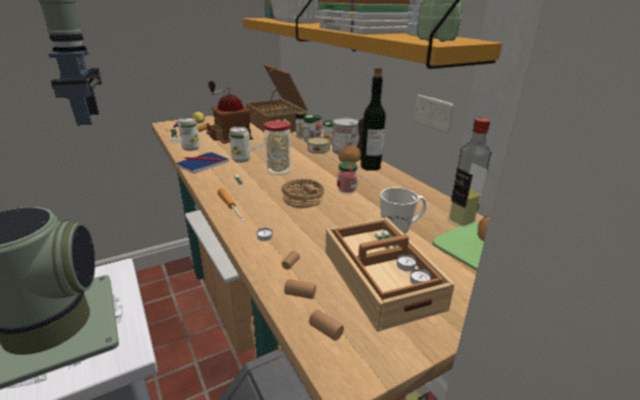

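Top crop: box with tray at the upper right, with bar handle (555,140), battery bay left and tea-light bay right. Loose tea light is at (414,360), battery (138,448), screwdriver (280,450), and three corks of different sizes at (505,306), (588,290) and (664,255). The basket is at (248,277).

```bash
cat > seg.py <<'E'
from h import *
np.set_printoptions(precision=1,suppress=True)
def comps(p,lo,hi,xr,yr,res=1.0,minn=15,rgbmask=None):
    X=p['xyz'];m=(X[...,2]>lo)&(X[...,2]<hi)&(X[...,0]>xr[0])&(X[...,0]<xr[1])&(X[...,1]>yr[0])&(X[...,1]<yr[1])
    if rgbmask is not None:m&=rgbmask
    n,L,s,c=cv2.connectedComponentsWithStats(m.astype(np.uint8))
    out=[]
    for i in range(1,n):
        if s[i,4]<minn: continue
        P=X[L==i]; out.append((P,c[i],s[i,4]))
    return out
def desc(P):
    (cx,cy),(w,h),a=cv2.minAreaRect(P[:,:2].astype(np.float32))
    if w<h:w,h,a=h,w,a+90
    return f'c=({cx:.1f},{cy:.1f}) mean={P[:,:2].mean(0)} L={w:.1f} W={h:.1f} ang={a:.1f} zmed={np.median(P[:,2]):.1f} z95={np.percentile(P[:,2],95):.1f}'
E
python3 - <<'E'
from seg import *
for n in('top','scene'):
    p=cam(n);X=p['xyz'];print(n)
    T=X[(abs(X[...,2])<8)&(X[...,0]>380)&(X[...,0]<800)&(X[...,1]>-250)&(X[...,1]<450)]
    A=np.c_[T[:,:2],np.ones(len(T))];k=np.linalg.lstsq(A,T[:,2],rcond=None)[0];print('plane',k*[100,100,1],(T[:,2]-A@k).std())
    X[...,2]-=X[...,:2]@k[:2]+k[2]
    for P,c,s in comps(p,5,60,(350,560),(-320,460)): print(c,s,desc(P))
    print('upper')
    for P,c,s in comps(p,25,200,(540,820),(-330,460),minn=60): print(c,s,desc(P))
    print('boxrim')
    for P,c,s in comps(p,59,72,(480,760),(-330,0),minn=60): print(c,s,desc(P))
    for P,c,s in comps(p,85,105,(480,720),(-300,-30),minn=20): print('handle',c,s,desc(P))
E
```

```text
top
plane [0. 0. 0.] 2.740170597774083
[449.7 173.6] 36 c=(527.7,-271.8) mean=[ 528.6 -272.2] L=60.8 W=30.4 ang=130.0 zmed=53.8 z95=59.4
[434.8 174.7] 236 c=(551.1,-224.3) mean=[ 546.8 -232. ] L=94.3 W=32.7 ang=79.9 zmed=47.7 z95=53.7
[405.5 185.5] 56 c=(554.4,-126.4) mean=[ 555.3 -134.8] L=64.4 W=13.3 ang=86.3 zmed=47.4 z95=53.1
[432.6 182.8] 18 c=(525.1,-210.9) mean=[ 525.2 -210. ] L=48.7 W=2.4 ang=81.4 zmed=54.8 z95=59.7
[414.7 194.1] 458 c=(520.3,-156.8) mean=[ 522.4 -151.2] L=253.8 W=21.2 ang=76.7 zmed=33.7 z95=58.5
[399.4 192.2] 63 c=(541.4,-113.9) mean=[ 542.8 -106. ] L=135.1 W=7.3 ang=78.2 zmed=53.6 z95=59.1
[455.  211.5] 208 c=(425.1,-242.1) mean=[ 422.  -234.4] L=70.3 W=29.9 ang=110.5 zmed=27.1 z95=32.9
[424.5 225.8] 209 c=(423.6,-133.6) mean=[ 423.9 -129.6] L=58.3 W=34.9 ang=135.7 zmed=26.1 z95=32.6
[391.3 232.1] 114 c=(454.6,-35.9) mean=[451.3 -32.7] L=45.5 W=28.6 ang=32.9 zmed=20.8 z95=26.4
[355.  253.3] 131 c=(444.0,92.1) mean=[443.7  92.3] L=37.8 W=35.7 ang=151.8 zmed=9.5 z95=15.2
[293.8 292.5] 359 c=(416.6,277.0) mean=[417.4 302.8] L=192.4 W=31.5 ang=86.7 zmed=19.7 z9
[... 2125 characters left out ...]
 174.8] 491 c=(752.9,205.7) mean=[746.  195.6] L=60.7 W=56.4 ang=155.7 zmed=60.8 z95=86.3
[303.5 189.2] 525 c=(613.6,225.7) mean=[615.5 221. ] L=125.4 W=115.6 ang=103.1 zmed=34.9 z95=39.6
[396.7 253. ] 7009 c=(679.9,-145.8) mean=[ 627.8 -168.8] L=327.0 W=279.5 ang=89.9 zmed=59.8 z95=92.7
boxrim
[395.3 212.2] 145 c=(724.1,-46.6) mean=[722.  -52.2] L=79.8 W=28.1 ang=127.5 zmed=65.7 z95=71.6
[388.9 263.5] 3110 c=(593.8,-171.3) mean=[ 584.1 -197.5] L=257.6 W=156.5 ang=80.8 zmed=65.4 z95=70.1
handle [391.4 203.7] 53 c=(709.1,-48.6) mean=[709.6 -49.3] L=38.4 W=7.1 ang=118.5 zmed=90.3 z95=95.1
handle [382.8 242.6] 409 c=(591.5,-171.4) mean=[ 588.1 -173.7] L=107.3 W=15.7 ang=170.7 zmed=94.9 z95=98.2
```

Run:
```python
from seg import *
for n in('top','scene'):
    p=cam(n);X=p['xyz']
    for P,c,s in comps(p,6,40,(370,470),(160,390),minn=80):
        # axis from per-y-bin medians of x
        m=[];
        for y in range(190,370,12):
            q=P[abs(P[:,1]-y)<6]
            if len(q): m.append((y,np.median(q[:,0]),(q[:,0].min()+q[:,0].max())/2,np.ptp(q[:,0])))
        m=np.array(m);print(n,desc(P),P[:,1].min(),P[:,1].max());print(m)
    for y in(-60,0,60,120): 
        q=X[(abs(X[...,1]-y)<6)&(abs(X[...,2])<6)];print('edge',y,q[:,0].min() if len(q) else None)
```

```text
top c=(418.4,273.5) mean=[417.3 303.2] L=185.8 W=30.7 ang=88.4 zmed=19.8 z95=27.0 180.55344204493275 366.31848812142994
[[190.  420.8 420.2   7.2]
 [202.  419.2 420.    4.4]
 [214.  419.5 419.6   4.9]
 [226.  419.8 419.7   4.5]
 [238.  418.3 420.2   6.7]
 [250.  418.5 419.4   4.9]
 [262.  417.4 416.1   9.4]
 [274.  418.1 418.6  20. ]
 [286.  417.  418.8  17.5]
 [298.  418.1 418.6  21.3]
 [310.  415.4 417.2  22.4]
 [322.  417.  418.2  24.4]
 [334.  415.9 420.2  30.8]
 [346.  415.6 417.7  25.1]
 [358.  415.6 417.6  24.2]]
edge -60 104.8765710690833
edge 0 103.75220944427086
edge 60 45.15041453918619
edge 120 11.00250434881741
scene c=(414.5,269.5) mean=[412.8 289.7] L=182.1 W=25.0 ang=90.9 zmed=17.2 z95=24.2 178.46744551688357 360.4892013688541
[[190.  417.1 416.9   6.5]
 [202.  416.3 416.9   4.9]
 [214.  416.9 416.1   4.3]
 [226.  416.1 415.9   4.8]
 [238.  415.2 416.3   4.9]
 [250.  415.4 416.    5.2]
 [262.  415.  414.7  16.9]
 [274.  412.4 415.4  17.8]
 [286.  411.8 413.5  16. ]
 [298.  409.3 413.8  20.8]
 [310.  411.6 412.6  20.9]
 [322.  410.1 414.4  23.6]
 [334.  410.6 413.5  24.9]
 [346.  407.  412.3  21.5]
 [358.  409.1 411.5  18. ]]
edge -60 101.96744785696717
edge 0 102.04947903212022
edge 60 101.94322763195754
edge 120 74.2223851098107
```

Call:
{"method": "move_arm", "body": {"plan": [[[3.6, -1.4, 0], -8.2, 0], [[3.6, -1.4, 0], -8.2, 0], [[3.6, -1.4, 0], -8.2, 0], [[3.6, -1.4, 0], -8.2, 0], [[3.6, -1.4, 0], -8.2, 0]], "squeeze": 15}}

```text
time_s: 1.8
ee_pos: [308.9, 490.0, 214.1]
ee_rot: [180.0, -0.0, 125.9]
force: [-0.6, -0.2, 0.0]
gripper_width: 91.5
gripper_force: 0.0
```

Call:
{"method": "move_arm", "body": {"plan": [[[3.6, -1.4, 0], -8.2, 0], [[3.6, -1.4, 0], -8.2, 0], [[3.6, -1.4, 0], -8.2, 0], [[3.6, -1.3, 0], -8.2, 0], [[3.7, -1.3, 0], -8.0, 0.4]]}}

```text
time_s: 2.3
ee_pos: [490.0, 422.0, 214.0]
ee_rot: [180.0, -0.0, 85.0]
force: [-0.7, 0.2, -0.2]
gripper_width: 85.4
gripper_force: 0.0
```

Call:
{"method": "move_arm", "body": {"plan": [[[0, 0, -3], 0, 0.5], [[0, 0, -3], 0, 0.5], [[0, 0, -3], 0, 0.5], [[0, 0, -3], 0, 0.5], [[0, 0, -3], 0, 0.5]]}}

```text
time_s: 2.8
ee_pos: [488.7, 422.6, 62.8]
ee_rot: [180.0, -0.0, 85.4]
force: [-0.4, 0.7, -0.2]
gripper_width: 46.6
gripper_force: 0.0
```

Call:
{"method": "move_arm", "body": {"plan": [[[0, 0.2, -3], 0, 0.5], [[0, 0, -2], 0, 0.5], [[0, 0, -1.2], 0, 0.5], [[0, 0, 0], 0, 1], [[0, 0, 0], 0, 1]]}}

```text
time_s: 3.3
ee_pos: [489.0, 425.0, 2.4]
ee_rot: [180.0, -0.0, 85.4]
force: [-0.0, -0.2, -0.0]
gripper_width: 32.9
gripper_force: 0.0
```

Call:
{"method": "move_arm", "body": {"plan": [[[0, 0, 0], 0, 1], [[0, 0, 0], 0, 1], [[0, 0, 0], 0, 1], [[0, 0, 1], 0, 1], [[0, 0, 3], 0, 1]]}}

```text
time_s: 3.8
ee_pos: [486.8, 423.1, 40.0]
ee_rot: [-179.7, 0.3, 85.4]
force: [0.4, -0.8, -0.4]
gripper_width: 16.1
gripper_force: 15.0
```

Call:
{"method": "move_arm", "body": {"plan": [[[0, 0, 4], 0, 1], [[0, -1.2, 4], 0, 1], [[0.7, -3.5, 2], -1, 1], [[0.7, -3.5, 0], -1, 1], [[0.7, -4, 0], -1, 1]]}}

```text
time_s: 4.3
ee_pos: [510.2, 302.3, 144.0]
ee_rot: [179.8, -0.1, 82.4]
force: [-0.1, -0.9, -0.9]
gripper_width: 16.3
gripper_force: 15.0
```

Call:
{"method": "move_arm", "body": {"plan": [[[0.7, -4.2, 0], -1.5, 1], [[0.7, -4.2, 0], 0, 1], [[0.7, -4.2, 0], 0, 1], [[0.7, -4.2, 0], 0, 1], [[0.7, -4.2, 0], 0, 1]]}}

```text
time_s: 4.8
ee_pos: [544.7, 91.0, 142.9]
ee_rot: [179.9, -0.0, 80.9]
force: [0.8, -0.2, -0.6]
gripper_width: 16.0
gripper_force: 15.0
```

Call:
{"method": "move_arm", "body": {"plan": [[[0.7, -4.2, 0], 0, 1], [[0.7, -4.2, 0], 0, 1], [[0.7, -4.2, 0], 0, 1], [[0.7, -3.8, 0], 0, 1], [[0, 0, -1], 0, 1]]}}

```text
time_s: 5.3
ee_pos: [574.5, -75.8, 133.8]
ee_rot: [179.7, 0.1, 80.6]
force: [-0.4, 0.6, 0.5]
gripper_width: 16.1
gripper_force: 15.0
```

Call:
{"method": "move_arm", "body": {"plan": [[[0.5, -3.6, 0], 0, 1], [[0, 0, -2], 0, 1], [[0, 0, -3], 0, 1], [[0, 0, -2], 0, 1], [[0, 0, -0.9], 0, 1]]}}

```text
time_s: 5.8
ee_pos: [576.1, -106.3, 51.2]
ee_rot: [-179.8, -0.0, 80.9]
force: [0.2, 0.2, -0.2]
gripper_width: 16.1
gripper_force: 15.0
```

Run:
```python
from seg import *
s=env.state();print(s['ee_pos'],s['ee_rot'],s['force'])
p=cam('top');save(p,'b1')
a=cv2.imread('pics/b1.png');cv2.imwrite('pics/b1c.png',cv2.resize(a[110:250,340:500],None,fx=4,fy=4,interpolation=cv2.INTER_CUBIC))
```

```text
[ 576.1 -106.3   51.2] [-179.8   -0.    80.9] [ 0.2  0.2 -0.2]
```

View pics/b1c.png

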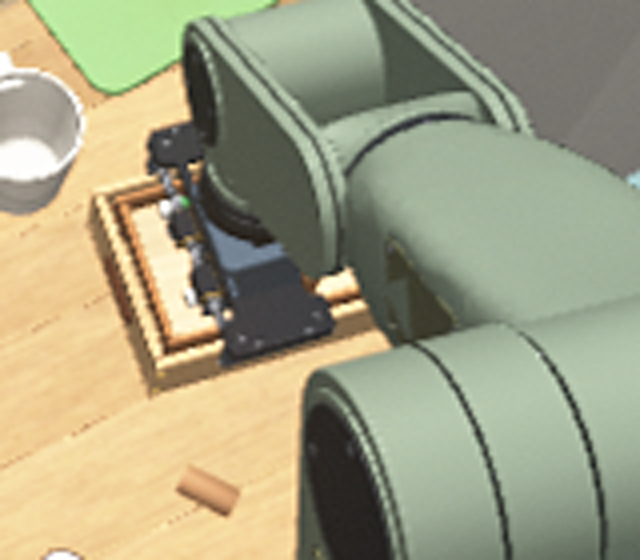

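Call:
{"method": "move_arm", "body": {"plan": [[[0, 0, 0], 0, 0.72], [[0, 0, 0], 0, 0.72], [[0, 0, 2], 0, 0.72], [[0, 0, 4], 0, 0.72], [[0, 0, 4], 0, 0.72]]}}

```text
time_s: 6.35
ee_pos: [577.7, -107.1, 155.0]
ee_rot: [180.0, -0.0, 80.9]
force: [1.9, -0.2, 0.6]
gripper_width: 25.6
gripper_force: 0.0
```

Call:
{"method": "move_arm", "body": {"plan": [[[-2, 1.2, 0], -8, 0.5], [[-2, 1.2, 0], -8, 0.5], [[-2, 1.2, 0], -8, 0.5], [[-2, 1.2, 0], -8, 0.5], [[-2, 1.2, 0], -8, 0.5]]}}

```text
time_s: 6.85
ee_pos: [477.4, -46.8, 154.4]
ee_rot: [179.9, -0.1, 40.5]
force: [0.3, 0.2, 0.4]
gripper_width: 45.8
gripper_force: 0.0
```

Call:
{"method": "move_arm", "body": {"plan": [[[-2.4, 1, 0], -7.8, 0.5], [[0, 0, -3], 0, 0.5], [[0, 0, -3], 0, 0.5], [[0, 0, -2], 0, 0.5], [[0, 0, 0], 0, 0.5]]}}

```text
time_s: 7.35
ee_pos: [452.2, -37.1, 72.0]
ee_rot: [-179.9, 0.1, 33.1]
force: [-0.2, 0.1, -0.4]
gripper_width: 45.5
gripper_force: 0.0
```

Run:
```python
from seg import *
s=env.state();print(s['ee_pos'],s['ee_rot'],s['gripper_width'])
p=cam('scene')
for P,c,s in comps(p,5,60,(400,500),(-80,0)): print(c,s,desc(P))
save(p,'s1')
p=cam('top');X=p['xyz'];save(p,'t1')
a=p['frame'][:,:,::-1];b=cv2.imread('pics/s1.png')
cv2.imwrite('pics/c1.png',np.hstack([cv2.resize(a[130:250,340:480],None,fx=2.8,fy=2.8),cv2.resize(b[200:320,240:380],None,fx=2.8,fy=2.8)]))
```

```text
[452.2 -37.1  72. ] [-179.9    0.1   33.1] 45.486425192170685
[290.2 259.4] 196 c=(449.5,-36.3) mean=[447.1 -42. ] L=45.4 W=23.6 ang=35.1 zmed=18.4 z95=23.3
```

View pics/c1.png

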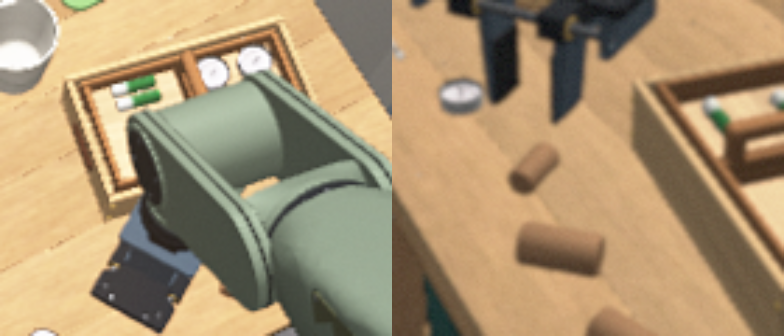

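Left crop: the wrist hides the new battery's spot. Right crop: the open fingers hang above the target cork at (533,167).

Call:
{"method": "move_arm", "body": {"plan": [[[0, 0, -3], 0, 0.5], [[0, 0, -2.5], 0, 0.5], [[0, 0, -1.2], 0, 0.5], [[0, 0, 0], 0, 1], [[0, 0, 0], 0, 1]]}}

```text
time_s: 7.95
ee_pos: [455.1, -37.5, 7.3]
ee_rot: [179.9, -0.1, 33.1]
force: [-0.3, 0.0, -0.5]
gripper_width: 32.8
gripper_force: 0.0
```

Call:
{"method": "move_arm", "body": {"plan": [[[0, 0, 0], 0, 1], [[0, 0, 0], 0, 1], [[0, 0, 2], 0, 1], [[0, 0, 4], 0, 1], [[0, 0, 4], 0, 1]]}}

```text
time_s: 8.45
ee_pos: [453.1, -37.3, 107.4]
ee_rot: [-180.0, 0.0, 33.1]
force: [1.2, 0.4, -0.8]
gripper_width: 22.8
gripper_force: 15.0
```

Run:
```python
from seg import *
s=env.state();print(s['ee_pos'],s['ee_rot'],s['gripper_width'])
p=cam('top');print([ (r['point'],round(r['score'],2),p['xyz'][int(r['point'][1]),int(r['point'][0])]) for r in env.landmark_of(p,'battery')])
a=p['frame'][:,:,::-1]
cv2.imwrite('pics/c2.png',cv2.resize(a[120:280,260:480],None,fx=3,fy=3,interpolation=cv2.INTER_CUBIC))
for P,c,s in comps(p,20,36,(625,665),(180,275),minn=20): print('bcork',desc(P))
```

```text
[453.1 -37.3 107.4] [-180.     0.    33.1] 22.813540144692553
[]
bcork c=(650.2,228.4) mean=[654.9 232. ] L=93.2 W=31.4 ang=92.8 zmed=30.3 z95=35.8
bcork c=(641.0,228.7) mean=[638.8 229.5] L=44.2 W=21.9 ang=94.4 zmed=32.7 z95=35.6
```

View pics/c2.png

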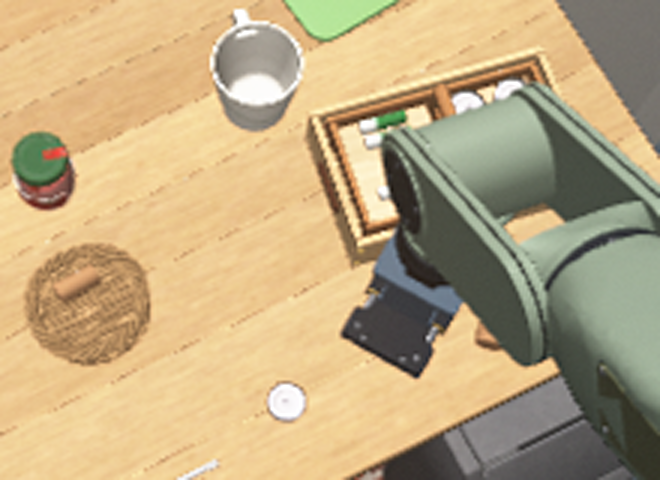

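Call:
{"method": "move_arm", "body": {"plan": [[[1.8, 3.3, 0], 7.6, 1], [[1.8, 3.3, 0], 7.6, 1], [[1.8, 3.3, 0], 7.6, 1], [[1.8, 3.3, 0], 7.6, 1], [[1.8, 3.3, 0], 7.6, 1]]}}

```text
time_s: 9.05
ee_pos: [543.9, 129.0, 105.8]
ee_rot: [-180.0, 0.0, 71.4]
force: [0.3, -0.3, -0.1]
gripper_width: 22.8
gripper_force: 15.0
```

Call:
{"method": "move_arm", "body": {"plan": [[[1.8, 3.3, 0], 7.6, 1], [[1.8, 3.3, 0], 7.6, 1], [[2.1, 3.2, 0], 7.7, 1], [[0, 0, 0], 0, 1], [[0, 0, -2], 0, 1]]}}

```text
time_s: 9.55
ee_pos: [602.3, 227.0, 87.6]
ee_rot: [179.7, -0.1, 94.0]
force: [-0.1, 0.4, 0.2]
gripper_width: 22.6
gripper_force: 15.0
```

Call:
{"method": "move_arm", "body": {"plan": [[[-0.3, -0.1, -2], 0, 1], [[0, 0, -2], 0, 1], [[0, 0, -1.3], 0, 1], [[0, 0, 0], 0, 0.69], [[0, 0, 0], 0, 0.69]]}}

```text
time_s: 10.05
ee_pos: [597.8, 224.5, 33.4]
ee_rot: [180.0, -0.0, 93.9]
force: [0.6, -0.3, -0.1]
gripper_width: 27.9
gripper_force: 0.0
```

Call:
{"method": "move_arm", "body": {"plan": [[[0, 0, 0], 0, 0.69], [[0, 0, 2], 0, 0.69], [[0, 0, 3], 0, 0.69], [[0, 0, 3], 0, 0.4], [[-2, -2, 0], 7, 0.4]]}}

```text
time_s: 10.55
ee_pos: [583.0, 207.4, 118.9]
ee_rot: [179.1, -0.1, 101.2]
force: [0.5, -0.9, -0.1]
gripper_width: 41.6
gripper_force: 0.0
```

Call:
{"method": "move_arm", "body": {"plan": [[[-1.5, -1.3, 0], 7.8, 0.35], [[-1.5, -1.3, 0], 7.8, 0.35], [[-1.5, -1.3, 0], 7.8, 0.35], [[-1.5, -1.3, 0], 7.8, 0.35], [[-1.5, -1.3, 0], 7.8, 0.35]]}}

```text
time_s: 11.05
ee_pos: [502.6, 139.3, 114.2]
ee_rot: [179.9, 0.1, 140.3]
force: [0.5, 0.6, -0.5]
gripper_width: 59.4
gripper_force: 0.0
```

Call:
{"method": "move_arm", "body": {"plan": [[[-1.5, -1.3, 0], 7.8, 0.35], [[-1.5, -1.3, 0], 7.8, 0.35], [[-1.5, -1.3, 0], 7.8, 0.35], [[-1.8, -1, 0], 7.6, 0.35], [[0, 0, -3], 0, 0.35]]}}

```text
time_s: 11.55
ee_pos: [440.9, 90.3, 86.5]
ee_rot: [179.8, 0.5, 171.1]
force: [-0.1, -0.6, -0.6]
gripper_width: 59.2
gripper_force: 0.0
```

Run:
```python
from seg import *
s=env.state();print(s['ee_pos'],s['ee_rot'],s['gripper_width'])
p=cam('scene');b=p['frame'][:,:,::-1]
for P,c,s in comps(p,3,30,(400,480),(50,130)): print(c,s,desc(P))
p=cam('top');a=p['frame'][:,:,::-1]
for P,c,s in comps(p,3,30,(400,480),(50,130)): print(c,s,desc(P))
for P,c,s in comps(p,24,37,(570,665),(180,275),minn=20): print('basket',desc(P))
cv2.imwrite('pics/c3.png',np.hstack([cv2.resize(a[120:270,260:400],None,fx=2.8,fy=2.8),cv2.resize(b[140:290,220:360],None,fx=2.8,fy=2.8)]))
```

```text
[440.9  90.3  86.5] [179.8   0.5 171.1] 59.19040779944223
[264.1 233.5] 159 c=(440.5,91.9) mean=[440.8  92.2] L=40.7 W=34.1 ang=67.0 zmed=9.2 z95=14.6
[356.6 257. ] 43 c=(432.4,93.0) mean=[431.7  93.2] L=30.4 W=14.9 ang=96.9 zmed=9.9 z95=16.1
basket c=(660.0,199.2) mean=[656.6 198.6] L=49.5 W=18.3 ang=60.2 zmed=33.2 z95=36.7
basket c=(655.2,257.6) mean=[654.3 258.5] L=53.6 W=18.2 ang=125.0 zmed=33.9 z95=36.7
basket c=(640.3,229.1) mean=[638.6 228.8] L=42.7 W=23.0 ang=89.8 zmed=32.9 z95=36.3
basket c=(593.9,221.8) mean=[593.  221.3] L=42.8 W=22.2 ang=93.4 zmed=33.2 z95=36.3
```

View pics/c3.png

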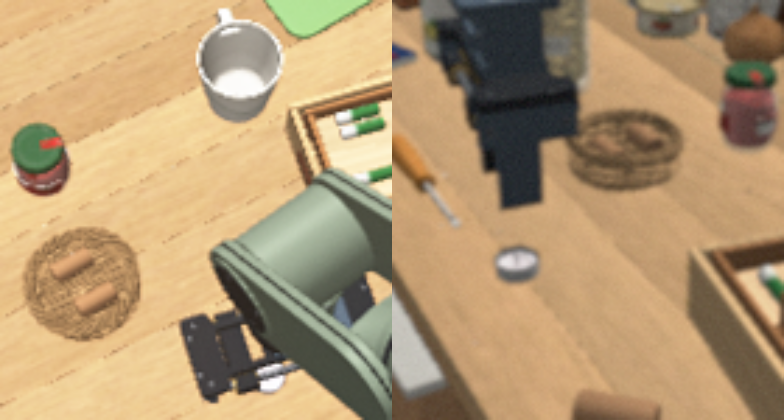

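Left crop: both corks lie side by side in the basket (70,263)/(95,298), and the new battery shows in its bay. Right crop: the fingers hang over the tea light (517,263).

Call:
{"method": "move_arm", "body": {"plan": [[[0.1, 0.2, -3], 0, 0.35], [[0, 0, -3], 0, 0.35], [[0, 0, -1.5], 0, 0.35], [[0, 0, -0.8], 0, 0.35], [[0, 0, 0], 0, 0.65]], "squeeze": 10}}

```text
time_s: 12.15
ee_pos: [441.9, 93.0, 1.0]
ee_rot: [180.0, 0.1, 171.0]
force: [-0.9, -0.1, -0.7]
gripper_width: 54.1
gripper_force: 0.0
```

Call:
{"method": "move_arm", "body": {"plan": [[[0, 0, 0], 0, 0.65], [[0, 0, 0], 0, 0.65], [[0, 0, 0], 0, 0.65], [[0, 0, 0], 0, 0.65], [[0, 0, 1], 0, 0.65]]}}

```text
time_s: 12.65
ee_pos: [439.7, 92.5, 9.6]
ee_rot: [-180.0, -0.1, 171.0]
force: [-0.1, -0.4, -0.8]
gripper_width: 36.8
gripper_force: 10.0
```

Call:
{"method": "move_arm", "body": {"plan": [[[0, 0, 3], 0, 0.65], [[0, 0, 4], 0, 0.65], [[0, 0, 4], 0, 0.65], [[1, -2.5, 2], 0, 0.65], [[1.3, -3.5, 0], 0, 0.65]]}}

```text
time_s: 13.15
ee_pos: [465.5, 33.1, 143.9]
ee_rot: [179.9, 0.4, 171.1]
force: [0.2, 0.3, -1.1]
gripper_width: 36.8
gripper_force: 10.0
```

Call:
{"method": "move_arm", "body": {"plan": [[[1.4, -3.6, 0], 0, 0.65], [[1.4, -3.6, 0], 0, 0.65], [[1.4, -3.6, 0], 0, 0.65], [[1.4, -3.6, 0], 0, 0.65], [[1.4, -3.6, 0], 0, 0.65]]}}

```text
time_s: 13.65
ee_pos: [533.5, -148.8, 140.4]
ee_rot: [180.0, -0.0, 171.0]
force: [0.2, 0.3, 0.8]
gripper_width: 36.6
gripper_force: 10.0
```

Call:
{"method": "move_arm", "body": {"plan": [[[1.4, -3.6, 0], 0, 0.65], [[1.2, -3, 0], 0, 0.65], [[0.2, -0.9, 0], 0, 0.65], [[0, 0, 0], 0, 0.65], [[0, 0, 0], 0, 0.65]]}}

```text
time_s: 14.15
ee_pos: [560.7, -221.2, 139.9]
ee_rot: [179.9, -0.1, 171.0]
force: [-0.8, 0.3, -0.5]
gripper_width: 36.7
gripper_force: 10.0
```

Call:
{"method": "move_arm", "body": {"plan": [[[0.1, -0.1, -3], 0, 0.65], [[0, 0, -3], 0, 0.65], [[0, 0, -2], 0, 0.65], [[0, 0, -1], 0, 0.65], [[0, 0, 0], 0, 0.65]]}}

```text
time_s: 14.65
ee_pos: [561.8, -221.9, 49.3]
ee_rot: [180.0, -0.1, 171.1]
force: [-0.4, 1.1, 0.3]
gripper_width: 36.8
gripper_force: 10.0
```

Call:
{"method": "move_arm", "body": {"plan": [[[0, 0, 0], 0, 0.48], [[0, 0, 0], 0, 0.48], [[0, 0, 0.4], 0, 0.48], [[0, 0, 3], 0, 0.48], [[0, 0, 4], 0, 0.3]]}}

```text
time_s: 15.15
ee_pos: [561.4, -222.9, 123.8]
ee_rot: [179.9, -0.2, 171.0]
force: [0.7, -0.3, 0.0]
gripper_width: 52.7
gripper_force: 0.0
```

Call:
{"method": "move_arm", "body": {"plan": [[[-2, 2, 4], 0, 0.2], [[-4, 3, 0], 0, 0.2], [[-4, 4, 0], 0, 0.2], [[-4, 4, 0], 0, 0.2], [[-3, 4, 0], 0, 0.2]]}}

```text
time_s: 15.65
ee_pos: [400.2, -61.8, 164.8]
ee_rot: [180.0, 0.1, 170.9]
force: [0.5, 0.7, -0.2]
gripper_width: 72.7
gripper_force: 0.0
```

Run:
```python
from seg import *
s=env.state();print(s['ee_pos'],s['ee_rot'],s['gripper_width'])
b=cam('scene');a=cam('top')
for n,p in(('s',b),('t',a)):
    for P,c,s in comps(p,85,105,(520,680),(-300,-30),minn=20): print('handle',n,c,s,desc(P))
    for P,c,s in comps(p,59,72,(480,760),(-330,0),minn=60): print('rim',n,desc(P))
cv2.imwrite('pics/c4.png',np.hstack([cv2.resize(a['frame'][110:250,340:480,::-1],None,fx=2.8,fy=2.8),cv2.resize(b['frame'][200:340,320:460,::-1],None,fx=2.8,fy=2.8)]))
```

```text
[400.2 -61.8 164.8] [180.    0.1 170.9] 72.71211733048285
handle s [382.9 242.5] 405 c=(591.5,-171.9) mean=[ 588.  -173.8] L=107.3 W=15.0 ang=171.0 zmed=95.1 z95=98.1
rim s c=(723.6,-47.7) mean=[722.2 -52.6] L=79.6 W=29.5 ang=128.6 zmed=65.7 z95=71.4
rim s c=(592.9,-172.1) mean=[ 583.9 -197.9] L=256.1 W=154.6 ang=80.9 zmed=65.1 z95=69.9
handle t [409.9 160. ] 133 c=(605.9,-170.8) mean=[ 607.3 -169.8] L=85.0 W=15.9 ang=170.2 zmed=96.7 z95=101.4
rim t c=(596.7,-170.4) mean=[ 617.  -150.1] L=257.0 W=156.1 ang=81.3 zmed=65.6 z95=70.5
```

View pics/c4.png

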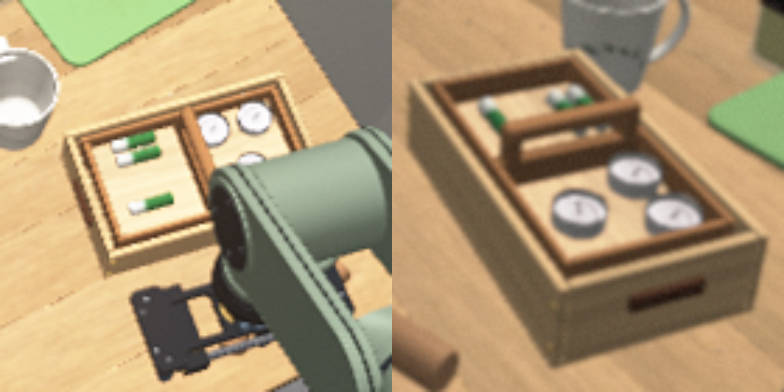

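Battery lies flat in its bay and the tea light stands upright with its kind. Now the tray handle.

Call:
{"method": "move_arm", "body": {"plan": [[[3.8, -2.2, 0], 0, 0.45], [[3.8, -2.2, 0], 0, 0.45], [[3.8, -2.2, 0], 0, 0.45], [[3.8, -2.2, 0], 0, 0.45], [[3.8, -1.9, 0], 0, 0.45]], "squeeze": 45}}

```text
time_s: 16.25
ee_pos: [594.0, -171.5, 164.8]
ee_rot: [-180.0, 0.1, 170.9]
force: [0.5, 0.3, 0.8]
gripper_width: 49.9
gripper_force: 0.0
```

Call:
{"method": "move_arm", "body": {"plan": [[[0.3, -0.2, 0], 0, 0.45], [[0, 0, -2], 0, 0.45], [[0, 0, -3], 0, 0.45], [[0, 0, -2.5], 0, 0.45], [[0, 0, -1.5], 0, 0.45]]}}

```text
time_s: 16.75
ee_pos: [593.5, -171.4, 72.5]
ee_rot: [180.0, -0.1, 171.0]
force: [0.6, 0.4, -0.3]
gripper_width: 50.2
gripper_force: 0.0
```

Call:
{"method": "move_arm", "body": {"plan": [[[0, 0, 0], 0, 0.9], [[0, 0, 0], 0, 0.9], [[0, 0, 0], 0, 0.9], [[0, 0, 0], 0, 0.9], [[0, 0, 0], 0, 0.9]]}}

```text
time_s: 17.25
ee_pos: [595.4, -171.5, 75.0]
ee_rot: [180.0, 0.1, 170.9]
force: [-0.6, -0.4, 3.2]
gripper_width: 13.7
gripper_force: 45.0
```

Call:
{"method": "move_arm", "body": {"plan": [[[0, 0, 0.5], 0, 0.9], [[0, 0, 0.5], 0, 0.9], [[0, 0, 1], 0, 0.9], [[0, 0, 1.5], 0, 0.9], [[0, 0, 1.5], 0, 0.9]]}}

```text
time_s: 17.75
ee_pos: [594.6, -171.6, 124.5]
ee_rot: [180.0, -0.1, 171.0]
force: [-0.0, 0.2, -6.2]
gripper_width: 13.8
gripper_force: 45.0
```

Call:
{"method": "move_arm", "body": {"plan": [[[0, 0, 2], 0, 0.9], [[-0.6, 0.9, 0], 0, 0.9], [[-1.1, 1.8, 0], 0, 0.9], [[-1.5, 2.4, 0], 0, 0.9], [[-1.6, 2.5, 0], 0, 0.9]]}}

```text
time_s: 18.25
ee_pos: [545.2, -94.3, 143.0]
ee_rot: [180.0, -0.1, 170.9]
force: [0.1, -0.1, -5.8]
gripper_width: 14.0
gripper_force: 45.0
```

Call:
{"method": "move_arm", "body": {"plan": [[[-1.8, 2.9, 0], 0, 0.9], [[-1.8, 2.9, 0], 0, 0.9], [[-1.6, 2.5, 0], 0, 0.9], [[-1.5, 2.4, 0], 0, 0.9], [[-1, 1.6, 0], 0, 0.9]]}}

```text
time_s: 18.75
ee_pos: [467.0, 29.2, 143.2]
ee_rot: [180.0, -0.2, 171.0]
force: [-0.1, -0.0, -5.8]
gripper_width: 13.7
gripper_force: 45.0
```

Call:
{"method": "move_arm", "body": {"plan": [[[-0.5, 0.7, -0.5], 0, 0.9], [[0, 0, -2], 0, 0.9], [[0, 0, -3], 0, 0.9], [[0, 0, -2.5], 0, 0.9], [[0, 0, -1.5], 0, 0.9]]}}

```text
time_s: 19.25
ee_pos: [463.2, 34.1, 46.7]
ee_rot: [-179.9, -0.2, 171.0]
force: [-0.1, 0.6, -5.6]
gripper_width: 13.5
gripper_force: 45.0
```

Call:
{"method": "move_arm", "body": {"plan": [[[0, 0, -0.6], 0, 0.9], [[0, 0, -0.4], 0, 0.9], [[0, 0, -0.3], 0, 0.9], [[0, 0, 0], 0, 0.9], [[0, 0, 0], 0, 0.9]]}}

```text
time_s: 19.75
ee_pos: [465.4, 34.4, 36.5]
ee_rot: [180.0, 0.1, 171.0]
force: [0.1, -0.8, -5.5]
gripper_width: 13.6
gripper_force: 45.0
```

Call:
{"method": "move_arm", "body": {"plan": [[[0, 0, -0.2], 0, 0.9], [[0, 0, 0], 0, 0.9]]}}

```text
time_s: 19.95
ee_pos: [465.0, 34.4, 34.1]
ee_rot: [180.0, 0.0, 171.0]
force: [-0.1, -0.2, -5.3]
gripper_width: 13.8
gripper_force: 45.0
```

Call:
{"method": "move_arm", "body": {"plan": [[[0, 0, -0.1], 0, 0.9], [[0, 0, 0], 0, 0.9]]}}

```text
time_s: 20.15
ee_pos: [465.1, 34.4, 33.1]
ee_rot: [180.0, 0.0, 171.0]
force: [-0.3, -0.5, -5.3]
gripper_width: 13.7
gripper_force: 45.0
```

Call:
{"method": "move_arm", "body": {"plan": [[[0, 0, -0.1], 0, 0.9], [[0, 0, 0], 0, 0.9]]}}

```text
time_s: 20.35
ee_pos: [465.1, 34.4, 33.0]
ee_rot: [180.0, 0.0, 171.0]
force: [-2.5, -1.5, 5.7]
gripper_width: 13.6
gripper_force: 45.0
```

Call:
{"method": "move_arm", "body": {"plan": [[[0, 0, -0.1], 0, 0.9], [[0, 0, 0], 0, 0.9]]}}

```text
time_s: 20.55
ee_pos: [465.1, 34.4, 33.0]
ee_rot: [180.0, 0.1, 171.0]
force: [-5.1, -1.7, 14.2]
gripper_width: 13.5
gripper_force: 45.0
```

Call:
{"method": "move_arm", "body": {"plan": [[[0, 0, 0.2], 0, 0.5], [[0, 0, 0], 0, 0.5], [[0, 0, 0], 0, 0.5], [[0, 0, 0], 0, 0.5], [[0, 0, 3], 0, 0.5]], "squeeze": 30}}

```text
time_s: 21.05
ee_pos: [462.1, 34.3, 60.5]
ee_rot: [-179.9, -0.5, 171.0]
force: [-0.9, -0.3, 0.6]
gripper_width: 45.3
gripper_force: 0.0
```

Call:
{"method": "move_arm", "body": {"plan": [[[0, 0, 5], 0, 0.5], [[0, 0, 5], 0, 0.5], [[-0.5, 2.7, 0], -8, 0.45], [[-0.5, 2.7, 0], -8, 0.45], [[-0.5, 2.7, 0], -8, 0.45]]}}

```text
time_s: 21.55
ee_pos: [449.8, 116.1, 163.3]
ee_rot: [180.0, 0.0, 146.6]
force: [0.8, -0.4, 0.6]
gripper_width: 50.2
gripper_force: 0.0
```

Call:
{"method": "move_arm", "body": {"plan": [[[-0.5, 2.8, 0], -8, 0.45], [[-0.5, 2.8, 0], -8, 0.45], [[-0.5, 2.8, 0], -8, 0.45], [[-0.5, 2.8, 0], -8, 0.45], [[-0.5, 2.8, 0], -8, 0.45]]}}

```text
time_s: 22.05
ee_pos: [424.5, 256.5, 162.7]
ee_rot: [-180.0, 0.0, 106.7]
force: [0.8, 0.4, -0.2]
gripper_width: 49.8
gripper_force: 0.0
```

Call:
{"method": "move_arm", "body": {"plan": [[[-0.5, 2.7, 0], -8, 0.45], [[-0.5, 2.7, 0], -8, 0.45], [[0, 0, -3], 0, 0.45], [[0, 0, -3], 0, 0.45], [[0, 0, 0], 0, 0.45]]}}

```text
time_s: 22.55
ee_pos: [412.2, 307.8, 99.3]
ee_rot: [-179.6, 0.3, 91.0]
force: [-1.3, -0.7, -0.2]
gripper_width: 50.3
gripper_force: 0.0
```

Run:
```python
from seg import *
s=env.state();print(s['ee_pos'],s['ee_rot'],s['gripper_width'])
b=cam('scene');a=cam('top')
for n,p in(('s',b),('t',a)):
    for P,c,s in comps(p,5,29,(380,450),(165,390),minn=20): print('sd',n,c,s,desc(P))
    for P,c,s in comps(p,90-42-8,105-42,(420,500),(-30,100),minn=20): print('handle',n,c,s,desc(P))
X=a['xyz'];q=X[(abs(X[...,0]-593)<30)&(abs(X[...,1]+171)<60)];print('box floor z',np.nanmedian(q[:,2]))
cv2.imwrite('pics/c5.png',np.hstack([cv2.resize(a['frame'][150:330,230:430,::-1],None,fx=2,fy=2.6),cv2.resize(b['frame'][140:320,200:400,::-1],None,fx=2,fy=2.6)]))
```

```text
[412.2 307.8  99.3] [-179.6    0.3   91. ] 50.2778084133838
sd s [227.5 200.3] 226 c=(416.3,270.4) mean=[412.7 289.9] L=183.2 W=23.7 ang=92.0 zmed=17.3 z95=24.1
handle s [281.  228.7] 239 c=(460.0,34.1) mean=[459.8  31. ] L=80.1 W=16.2 ang=171.0 zmed=52.7 z95=56.1
handle t [370.2 236.6] 141 c=(460.7,36.7) mean=[460.   37.3] L=81.4 W=14.6 ang=171.0 zmed=55.3 z95=59.3
box floor z 6.135468071198034
```

View pics/c5.png

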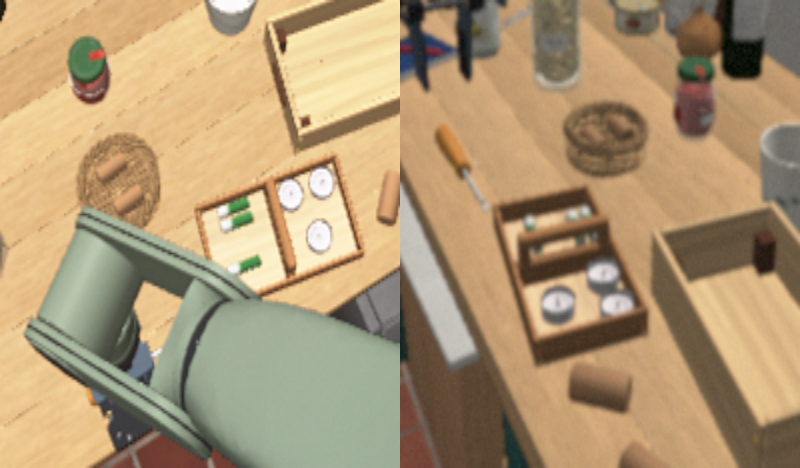

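The tray stands on the table with its contents in place, the box is empty, and the fingers are above the screwdriver handle.

Call:
{"method": "move_arm", "body": {"plan": [[[0.1, 0, -3], 0, 0.45], [[0.1, 0, -3], 0, 0.45], [[0, 0, -2.5], 0, 0.45], [[0, 0, -1], 0, 0.45], [[0, 0, 0], 0, 0.45]]}}

```text
time_s: 23.15
ee_pos: [417.2, 309.4, 8.1]
ee_rot: [-180.0, 0.0, 91.0]
force: [0.3, 0.2, -0.3]
gripper_width: 50.3
gripper_force: 0.0
```

Call:
{"method": "move_arm", "body": {"plan": [[[-0.2, 0, -0.5], 0, 0.45], [[0, 0, 0], 0, 0.9], [[0, 0, 0], 0, 0.9], [[0, 0, 0], 0, 0.9], [[0, 0, 0], 0, 0.9]]}}

```text
time_s: 23.65
ee_pos: [415.4, 309.7, 3.6]
ee_rot: [179.9, -0.0, 91.0]
force: [-0.3, -0.4, 2.8]
gripper_width: 24.4
gripper_force: 29.9
```

Call:
{"method": "move_arm", "body": {"plan": [[[0, 0, 0], 0, 0.9], [[0, 0, 1], 0, 0.9], [[0, 0, 2], 0, 0.9], [[0, 0, 4], 0, 0.9], [[0, 0, 4], 0, 0.9]]}}

```text
time_s: 24.15
ee_pos: [414.1, 308.8, 113.9]
ee_rot: [-179.9, 0.1, 91.0]
force: [0.4, 0.2, -0.5]
gripper_width: 23.7
gripper_force: 29.9
```

Run:
```python
from seg import *
s=env.state();print(s['ee_pos'],s['ee_rot'],s['gripper_width'],s['force'])
p=cam('scene')
zt=s['ee_pos'][2]
X=p['xyz']
for P,c,n in comps(p,60,160,(385,445),(170,265),minn=10):
    print(desc(P),P[:,1].min(),P[:,1].max())
    for y in range(185,265,15):
        q=P[abs(P[:,1]-y)<7]
        if len(q): print(y,np.median(q,0))
```

```text
[414.1 308.8 113.9] [-179.9    0.1   91. ] 23.73641545805927 [ 0.4  0.2 -0.5]
c=(415.2,222.2) mean=[415.2 224.2] L=85.5 W=11.5 ang=88.4 zmed=120.9 z95=127.2 179.41858907682615 264.9135805581883
185 [415.4 185.6 118.8]
200 [415.2 200.2 119.8]
215 [414.8 213.3 121.1]
230 [413.9 229.9 120.8]
245 [413.9 243.5 121.8]
260 [415.  263.2 123.8]
```

Call:
{"method": "move_arm", "body": {"plan": [[[0.6, -1.3, 2], 0, 0.9], [[1.2, -2.6, 0], -2, 0.9], [[1.6, -3.8, 0], -2, 0.9], [[1.6, -3.8, 0], -2, 0.9], [[1.6, -3.8, 0], -2, 0.9]]}}

```text
time_s: 24.7
ee_pos: [480.9, 155.0, 133.2]
ee_rot: [180.0, -0.0, 82.9]
force: [0.8, 0.8, -0.4]
gripper_width: 23.5
gripper_force: 29.9
```

Call:
{"method": "move_arm", "body": {"plan": [[[1.6, -3.8, 0], -2.1, 0.9], [[1.6, -3.8, 0], 0, 0.9], [[1.6, -3.8, 0], 0, 0.9], [[1.6, -3.8, 0], 0, 0.9], [[1.6, -3.8, 0], 0, 0.9]]}}

```text
time_s: 25.2
ee_pos: [561.0, -35.2, 133.1]
ee_rot: [-180.0, -0.0, 80.9]
force: [0.2, 0.7, -1.3]
gripper_width: 23.8
gripper_force: 29.9
```

Call:
{"method": "move_arm", "body": {"plan": [[[1.6, -3.8, 0], 0, 0.9], [[1.6, -3.8, 0], 0, 0.9], [[0.8, -2, 0], 0, 0.9], [[0, 0, 0], 0, 0.9], [[0, 0, 0], 0, 0.9]]}}

```text
time_s: 25.7
ee_pos: [600.2, -129.0, 132.6]
ee_rot: [-179.9, -0.1, 80.8]
force: [-0.7, 0.2, -0.7]
gripper_width: 23.4
gripper_force: 29.9
```

Call:
{"method": "move_arm", "body": {"plan": [[[0, -0.4, -3], 0, 0.9], [[0, 0, -3], 0, 0.9], [[0, 0, -3], 0, 0.9], [[0, 0, -2], 0, 0.9], [[0, 0, -1], 0, 0.9]]}}

```text
time_s: 26.2
ee_pos: [599.0, -131.4, 11.2]
ee_rot: [-179.8, -0.0, 81.0]
force: [-1.1, 0.1, -0.9]
gripper_width: 24.1
gripper_force: 29.9
```

Call:
{"method": "move_arm", "body": {"plan": [[[0, 0, -0.2], 0, 0.9], [[0, 0, 0], 0, 0.9]]}}

```text
time_s: 26.4
ee_pos: [601.3, -132.9, 11.7]
ee_rot: [179.9, -0.0, 80.9]
force: [0.7, 0.3, -0.9]
gripper_width: 24.2
gripper_force: 29.9
```

Call:
{"method": "move_arm", "body": {"plan": [[[0, 0, -0.2], 0, 0.9], [[0, 0, 0], 0, 0.55], [[0, 0, 0], 0, 0.55], [[0, 0, 0], 0, 0.55], [[0, 0, 1], 0, 0.55]]}}

```text
time_s: 26.9
ee_pos: [600.0, -133.5, 18.4]
ee_rot: [-179.9, -0.0, 80.9]
force: [-0.1, -0.8, -0.1]
gripper_width: 41.3
gripper_force: 0.0
```

Call:
{"method": "move_arm", "body": {"plan": [[[0, 0, 4], 0, 0.55], [[0, 0, 5], 0, 0.55], [[0, 0, 3], 0, 0.55], [[0, 0, 2], 0, 0.45], [[-1.3, 1.6, 0], 8.2, 0.45]]}}

```text
time_s: 27.4
ee_pos: [591.3, -119.3, 163.8]
ee_rot: [179.4, 0.1, 89.2]
force: [0.0, 0.1, 0.6]
gripper_width: 49.9
gripper_force: 0.0
```

Call:
{"method": "move_arm", "body": {"plan": [[[-1.3, 1.6, 0], 8.2, 0.45], [[-1.3, 1.6, 0], 8.2, 0.45], [[-1.3, 1.6, 0], 8.2, 0.45], [[-1.3, 1.6, 0], 8.2, 0.45], [[-1.3, 1.6, 0], 8.2, 0.45]]}}

```text
time_s: 27.9
ee_pos: [522.4, -37.1, 159.9]
ee_rot: [179.9, 0.0, 130.4]
force: [0.1, 0.1, 0.1]
gripper_width: 49.9
gripper_force: 0.0
```

Call:
{"method": "move_arm", "body": {"plan": [[[-1.3, 1.6, 0], 8.2, 0.45], [[-1.3, 1.6, 0], 8.2, 0.45], [[-1.3, 1.6, 0], 8.2, 0.45], [[-1.3, 1.6, 0], 8.2, 0.45], [[-0.6, 0.7, 0], 8.1, 0.45]]}}

```text
time_s: 28.4
ee_pos: [463.8, 34.4, 159.9]
ee_rot: [180.0, 0.0, 171.4]
force: [-1.1, -0.5, -0.7]
gripper_width: 50.1
gripper_force: 0.0
```

Run:
```python
from seg import *
s=env.state();print(s['ee_pos'],s['ee_rot'],s['gripper_width'])
b=cam('scene');a=cam('top')
for n,p in(('s',b),('t',a)):
    for P,c,s in comps(p,40,64,(390,530),(-50,100),minn=20): print('handle',n,c,s,desc(P))
for P,c,s in comps(a,12,36,(550,640),(-270,-60),minn=20): print('sd',c,s,desc(P))
cv2.imwrite('pics/c6.png',np.hstack([cv2.resize(a['frame'][110:260,330:480,::-1],None,fx=2.6,fy=2.6),cv2.resize(b['frame'][190:340,270:460,::-1],None,fx=2.1,fy=2.6)]))
```

```text
[463.8  34.4 159.9] [180.    0.  171.4] 50.10042952616846
handle s [280.7 228.9] 338 c=(461.3,33.0) mean=[459.2  31.2] L=107.4 W=17.2 ang=172.1 zmed=52.2 z95=56.1
handle t [372.3 242.7] 111 c=(441.6,39.4) mean=[441.3  40.4] L=61.0 W=14.6 ang=171.9 zmed=55.2 z95=59.6
```

View pics/c6.png

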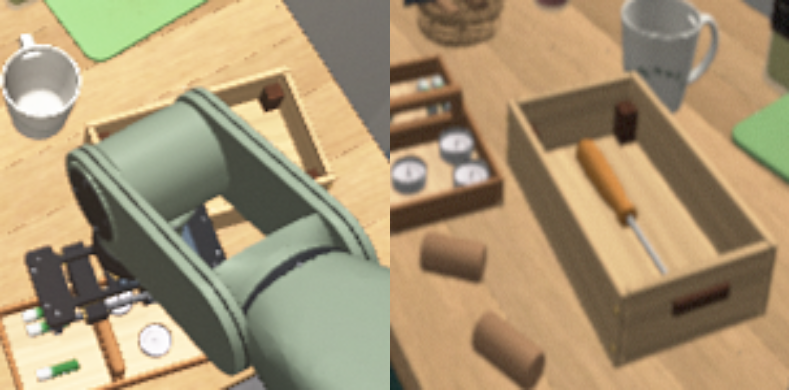

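The screwdriver lies flat on the box floor, along y. Regrasp the tray.

Call:
{"method": "move_arm", "body": {"plan": [[[0.1, 0, -3], -0.4, 0.45], [[0, 0, -4], 0, 0.45], [[0, 0, -3], 0, 0.45], [[0, 0, -2], 0, 0.45], [[0, 0, -0.6], 0, 0.45]], "squeeze": 45}}

```text
time_s: 29.0
ee_pos: [465.1, 32.9, 31.4]
ee_rot: [-180.0, -0.2, 170.4]
force: [-0.1, -0.8, 0.4]
gripper_width: 50.1
gripper_force: 0.0
```

Call:
{"method": "move_arm", "body": {"plan": [[[0, 0, 0], 0, 0.9], [[0, 0, 0], 0, 0.9], [[0, 0, 0], 0, 0.9], [[0, 0, 0], 0, 0.9], [[0, 0, 0], 0, 0.9]]}}

```text
time_s: 29.5
ee_pos: [466.5, 33.6, 33.7]
ee_rot: [180.0, 0.1, 170.6]
force: [-0.9, -0.1, 3.2]
gripper_width: 13.7
gripper_force: 45.0
```

Call:
{"method": "move_arm", "body": {"plan": [[[0, 0, 0.6], 0, 0.9], [[0, 0, 1.4], 0, 0.9], [[0, 0, 3], 0, 0.9], [[0, 0, 4], 0, 0.9], [[0, 0, 2], 0.4, 0.9]]}}

```text
time_s: 30.0
ee_pos: [466.6, 33.4, 145.5]
ee_rot: [180.0, 0.2, 171.0]
force: [1.2, -0.1, -4.8]
gripper_width: 13.9
gripper_force: 45.0
```

Call:
{"method": "move_arm", "body": {"plan": [[[0.5, -0.7, 0], 0, 0.9], [[1, -1.6, 0], 0, 0.9], [[1.5, -2.4, 0], 0, 0.9], [[1.7, -2.7, 0], 0, 0.9], [[1.8, -2.8, 0], 0, 0.9]]}}

```text
time_s: 30.5
ee_pos: [530.0, -69.8, 140.6]
ee_rot: [-180.0, -0.3, 171.0]
force: [-0.5, 0.4, -5.0]
gripper_width: 13.9
gripper_force: 45.0
```

Call:
{"method": "move_arm", "body": {"plan": [[[1.7, -2.8, 0], 0, 0.9], [[1.6, -2.5, 0], 0, 0.9], [[1.4, -2.2, 0], 0, 0.9], [[1.1, -1.7, 0], 0, 0.9], [[0.7, -1.1, 0], 0, 0.9]]}}

```text
time_s: 31.0
ee_pos: [595.3, -173.3, 140.1]
ee_rot: [180.0, -0.2, 170.9]
force: [-0.1, -0.2, -5.3]
gripper_width: 13.8
gripper_force: 45.0
```

Call:
{"method": "move_arm", "body": {"plan": [[[0, 0, 0], 0, 0.9], [[0, 0, 0], 0, 0.9]]}}

```text
time_s: 31.2
ee_pos: [594.7, -171.0, 141.7]
ee_rot: [179.9, -0.2, 171.0]
force: [0.6, 0.9, -5.6]
gripper_width: 13.5
gripper_force: 45.0
```

Run:
```python
from seg import *
s=env.state();print(s['ee_pos'],s['ee_rot'],s['gripper_width'],s['force'])
b=cam('scene');a=cam('top')
z0=s['ee_pos'][2]-33
for n,p in(('s',b),('t',a)):
    for P,c,s in comps(p,z0+21,z0+34,(480,720),(-330,0),minn=60): print('traywall',n,desc(P))
    for P,c,s in comps(p,59,72,(480,700),(-330,0),minn=60): print('rim',n,desc(P))
cv2.imwrite('pics/c7.png',cv2.resize(b['frame'][160:340,270:470,::-1],None,fx=3.2,fy=3.2))
```

```text
[ 594.7 -171.   141.7] [179.9  -0.2 171. ] 13.525254781399381 [ 0.6  0.9 -5.6]
traywall s c=(589.7,-171.2) mean=[ 574.8 -195.5] L=224.8 W=127.5 ang=81.1 zmed=134.3 z95=136.9
rim s c=(592.7,-172.0) mean=[ 557.4 -228. ] L=256.0 W=154.7 ang=81.1 zmed=64.7 z95=66.4
traywall t c=(593.0,-163.0) mean=[ 571.  -124.5] L=214.1 W=127.2 ang=80.9 zmed=135.6 z95=139.4
rim t c=(594.4,-170.2) mean=[ 559.5 -123.3] L=255.4 W=154.9 ang=80.6 zmed=65.6 z95=69.7
```

View pics/c7.png

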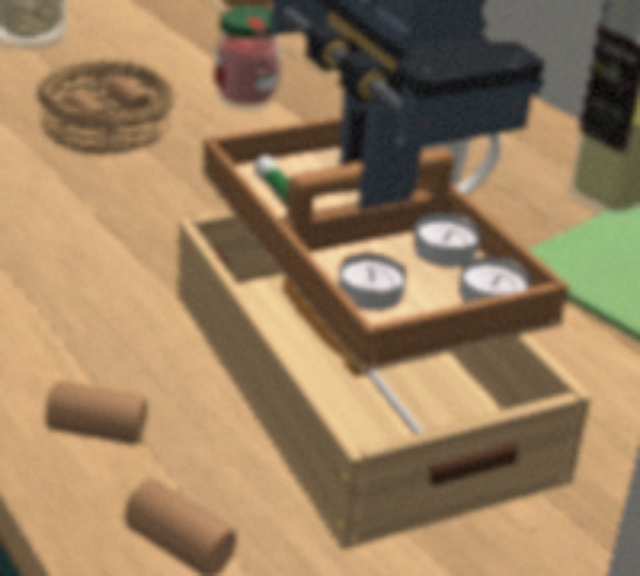

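The tray hangs level over the box, about 2.5 mm short in x. I'll shift it and lower.

Call:
{"method": "move_arm", "body": {"plan": [[[0.2, 0, 0], 0, 0.9], [[0, 0, -1.5], 0, 0.9], [[0, 0, -1.5], 0, 0.9], [[0, 0, -1.5], 0, 0.9], [[0, 0, -1], 0, 0.9]]}}

```text
time_s: 31.8
ee_pos: [597.4, -170.8, 87.2]
ee_rot: [180.0, -0.1, 171.0]
force: [0.1, 0.1, -6.3]
gripper_width: 13.8
gripper_force: 45.0
```

Call:
{"method": "move_arm", "body": {"plan": [[[0, 0, -0.5], 0, 0.9], [[0, 0, 0], 0, 0.9], [[0, 0, 0], 0, 0.9]]}}

```text
time_s: 32.1
ee_pos: [598.4, -171.7, 83.6]
ee_rot: [-180.0, 0.1, 171.0]
force: [0.7, -0.1, -5.6]
gripper_width: 13.8
gripper_force: 45.0
```

Call:
{"method": "move_arm", "body": {"plan": [[[0, 0, -0.5], 0, 0.9], [[0, 0, 0], 0, 0.9]]}}

```text
time_s: 32.3
ee_pos: [597.7, -171.6, 77.8]
ee_rot: [180.0, -0.0, 171.0]
force: [-0.7, -0.1, -4.8]
gripper_width: 13.7
gripper_force: 45.0
```

Call:
{"method": "move_arm", "body": {"plan": [[[0, 0, -0.2], 0, 0.9], [[0, 0, 0], 0, 0.9]]}}

```text
time_s: 32.5
ee_pos: [598.0, -171.6, 76.0]
ee_rot: [180.0, 0.0, 171.0]
force: [0.2, -0.9, -5.0]
gripper_width: 13.7
gripper_force: 45.0
```

Call:
{"method": "move_arm", "body": {"plan": [[[0, 0, -0.1], 0, 0.9], [[0, 0, 0], 0, 0.9]]}}

```text
time_s: 32.7
ee_pos: [598.1, -171.7, 75.8]
ee_rot: [-180.0, 0.0, 171.0]
force: [-1.7, 0.7, -0.3]
gripper_width: 13.5
gripper_force: 45.0
```

Call:
{"method": "move_arm", "body": {"plan": [[[0, 0, -0.1], 0, 0.9], [[0, 0, 0], 0, 0.5], [[0, 0, 0], 0, 0.5], [[0, 0, 0], 0, 0.5], [[0, 0, 2], 0, 0.5]]}}

```text
time_s: 33.2
ee_pos: [596.2, -171.1, 91.6]
ee_rot: [179.9, -0.3, 171.0]
force: [0.7, 0.1, -0.5]
gripper_width: 42.1
gripper_force: 0.0
```

Call:
{"method": "move_arm", "body": {"plan": [[[0, 0, 4], 0, 0.5], [[0, 0, 4], 0, 0.5], [[-3, 4, 0], 0, 0.5], [[-3, 4, 0], 0, 0.5], [[-3, 4, 0], 0, 0.5]]}}

```text
time_s: 33.7
ee_pos: [507.1, -50.6, 174.1]
ee_rot: [180.0, 0.1, 170.9]
force: [-0.1, 1.2, 0.5]
gripper_width: 45.3
gripper_force: 0.0
```

Call:
{"method": "move_arm", "body": {"plan": [[[-2, 4, 0], 0, 0.5], [[-2, 4, 0], 0, 0.5], [[-1, 4, 0], 0, 0.5], [[0, 4, 0], 0, 0.5], [[0, 3, 0], 0, 0.5]]}}

```text
time_s: 34.2
ee_pos: [457.6, 140.5, 174.4]
ee_rot: [179.9, 0.1, 171.0]
force: [0.7, -0.2, 0.4]
gripper_width: 45.3
gripper_force: 0.0
```

Call:
{"method": "move_arm", "body": {"plan": [[[0, 4, 0], 0, 0.5], [[0, 4, 0], 0, 0.5], [[0, 0, 0], 0, 0.5], [[0, 0, 0], 0, 0.5], [[0, 0, 0], 0, 0.5]]}}

```text
time_s: 34.7
ee_pos: [457.8, 217.5, 173.8]
ee_rot: [-180.0, -0.0, 171.0]
force: [0.1, 0.4, -0.0]
gripper_width: 45.4
gripper_force: 0.0
```

Run:
```python
from seg import *
s=env.state();print(s['time_s'],s['ee_pos'],s['force'])
b=cam('scene');a=cam('top')
c,sn=np.cos(np.radians(-9)),np.sin(np.radians(-9))
for n,p,o in(('s',b,(592.9,-172)),('t',a,(595.7,-170.3))):
    for P,cc,k in comps(p,85,105,(520,680),(-300,-30),minn=20): print('handle',n,desc(P))
    X=p['xyz']-[*o,0];L=np.stack([c*X[...,0]+sn*X[...,1],-sn*X[...,0]+c*X[...,1],X[...,2]],-1)
    for nm,x0,x1,y0,y1 in(('floor+y',-5,12,20,95),('floor-y',-54,-48,-100,-15),('wall+y',-50,50,107,111),('wall-y',-50,50,-111,-107)):
        q=L[(L[...,0]>x0)&(L[...,0]<x1)&(L[...,1]>y0)&(L[...,1]<y1)];print(n,nm,len(q),np.round(np.nanmedian(q[:,2]),1))
cv2.imwrite('pics/c8.png',np.hstack([cv2.resize(a['frame'][110:270,250:480,::-1],None,fx=1.75,fy=2.6),cv2.resize(b['frame'][160:320,270:460,::-1],None,fx=2.1,fy=2.6)]))
```

```text
34.7 [457.8 217.5 173.8] [ 0.1  0.4 -0. ]
handle s c=(592.8,-171.7) mean=[ 589.3 -174. ] L=107.4 W=16.4 ang=170.0 zmed=95.0 z95=98.3
s floor+y 57 46.4
s floor-y 0 nan
s wall+y 280 59.1
s wall-y 292 64.8
handle t c=(595.6,-169.1) mean=[ 593.8 -167.8] L=108.0 W=14.6 ang=171.0 zmed=96.9 z95=101.4
t floor+y 122 46.8
t floor-y 11 50.5
t wall+y 39 69.3
t wall-y 43 68.2
  return np.nanmean(a, axis, out=out, keepdims=keepdims)
```

View pics/c8.png

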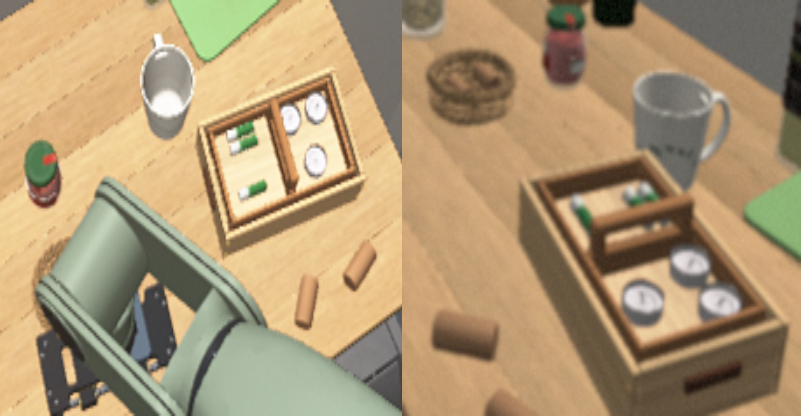

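The tray is seated level and centred (floor at about 47 mm, handle top at about 98 mm). All the items are in place and the arm is clear.

```bash
python3 -c "
from workcell import env
print(env.job_done())"
```

```text
the job is handed in; nothing more can be done
None
```

I handed the job in at about 35 s of the 138 s allowed, with no verdict returned: the last pictures show the screwdriver flat under the level, seated tray, the battery and tea light in their bays and the cork in the basket, and no jar, mug or basket was touched.

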